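Clamp the filtration cell in the bench screw press

TASK

Slide the filtration cell along the bed of the screw press until it sits home in the V-shaped stop under the ram, pushing it gently. Then wind the handwheel clockwise until the nose of the ram just meets the boss on the cell's lid, give it half a turn more and no further, and let go, leaving the cell clamped upright in the stop and the other things on the bench where they are.

Things in the scene. Friction and masses are not known exactly. Their poses are not given: they have to be found in the camera images.
- press: Bench screw press, fixed. Origin on the bench below the ram axis; z up; -x is its open front, which looks to the robot's right (yaw 1.15 to 1.75). Grey base 20 mm high, reaching 160 mm to the front, 75 to the back, 108 to each side. The ram, a spindle that does not turn, ends in a flat nose 34 mm across on a stiff spring, which starts 5 to 16 mm above the height of the cell's boss (not measured, differs each time).
- crosshead (a point): Middle of the crosshead's underside, on the ram axis, 195 mm above the bench; axes as the press. The grey crosshead is 50 mm deep (x), 215 wide (y) and 35 high; two upright columns 22 mm thick at y = +85 and -85 mm carry it. Under it and the wheel there is no room for an upright gripper: to push the cell home, lean the gripper's body back to the press's front by about 40 degrees.
- hub (a point): Centre of the handwheel on the ram axis, 250 mm above the bench (top of the hub); axes as the press. The black rim is 134 mm across outside, its top at 251 mm; the wheel keeps this height as it turns. The spindle's top, 23 mm thick, sticks up through the hub to 282 mm with the wheel at 0, and sinks 10 mm per turn.
- knob_mid (a point): Mid-height of the wheel's crank knob: an upright black cylinder 18 mm across, 45 mm high (254 to 299 mm above the bench), 60 mm from the wheel axis, free all round above the rim. It spins on its pin, so a gripper can hold it from above without turning and lead it round a level circle; its own yaw means nothing.
- wheel (a joint): Turn of the handwheel in rad, growing clockwise seen from above, which drives the ram down 10 mm per turn (6.283). Starts at 0 to 3.1; contact comes 0.5 to 1.6 turns later. Drags evenly with 0.56 N m (9.3 N at the knob), stays where left. When the nose meets the cell it needs 0.32 N m (5.3 N at the knob) more at once, rising evenly to 0.48 N m (8 N) more at half a turn past contact.
- seat (a point): Point on the bed's top face under the ram axis: where the centre of the cell's underside comes when it is home in the V stop. Axes as the press. The bed is a flat steel plate 110 mm wide, its top 33 to 39 mm above the bench (differs each time), reaching 155 mm to the front of this point and 50 mm behind it.
- stop (a point): Middle of the V stop, 42 mm above the bed (top of the stop), 27 mm behind the seat; axes as the press. The stop is two upright dark steel blocks, 12 mm thick, 42 mm high, on the bed; their faces stand at 45 degrees to the press's x, each 32 mm from the seat's axis, forming a V open to the front with a gap in its middle.
- cell: Filtration cell to clamp: a closed, loose steel cylinder 64 mm across and 60 high, with a lid 72 mm across from 60 to 74 mm and a round boss 28 mm across on top, to 84 mm; 0.65 to 0.95 kg. Origin in the middle of its underside, z up, yaw means nothing. Stands on the bed 65 to 95 mm in front of the seat, up to 10 mm off to a side. Slides best pushed low, 15 to 40 mm above the bed.
- wash_bottle: Bystander, loose: white plastic wash bottle, 66 mm across, about 165 mm high with its bent blue spout; origin in its underside.
- mortar: Bystander, loose: small white porcelain bowl, 90 mm across, 50 mm high; origin in its underside.
- beaker: Bystander, loose: glass beaker, 60 mm across, 75 mm high, standing on the bench to the press's -y side; origin in its underside.
- spanner: Bystander, loose: steel open-ended spanner, 160 mm long, lying flat on the bench to the press's +y side; origin near its middle.
- spare_ring: Bystander, loose: loose steel ring, 68 mm across, 12 mm high, beside the press; origin in its underside.
- amber_bottle: Bystander, loose: brown glass bottle with a black cap, 60 mm across, 115 mm high; origin in its underside.
- tall_cell: Bystander, loose: a second, slimmer and taller steel cell without a boss, 60 mm across, 97 mm high; not the one to clamp; origin in its underside.
Mind the look-alikes: they are no part of the job. What is shaped like the cell but blue or turquoise is not meant.

How it is judged:
On the way, in this order (a step that is already met when the one before it is completed fails the run):
1. the cell sits home in the V stop, upright, with the ram still clear of it (horizontal distance between cell and seat below 0.004 m and angle between cell's own z axis and vertical below 0.06 rad and contact force between press and cell below 1 N and linear speed of cell below 0.02 m/s), for 0.2 s.
2. the nose of the ram bears on the cell in the stop (horizontal distance between cell and seat below 0.004 m and contact force between press and cell above 40 N), for 0.1 s.
At the end, for the whole second after the job is handed in: The cell stands upright (within 0.06 rad) in the V stop, its centre within 4 mm of the seat, clamped by the ram with 275 to 325 N, which is half a turn past contact within an eighth of a turn either way; the wheel is at rest and let go (horizontal distance between cell and seat below 0.004 m and angle between cell's own z axis and vertical below 0.06 rad and contact force between press and cell between 275 and 325 N and velocity of joint wheel below 0.1 rad/s); the robot touches nothing.
It fails at once if the screw is overtightened: the ram presses the cell with more than 342 N (over 0.7 turn past contact) (contact force between press and cell above 342 N).
It fails at once if the cell is shoved hard: more than 40 N between the robot and the cell (contact force between any of the arm, the fingers and cell above 40 N).
It fails at once if the cell is tipped more than 0.25 rad (angle between cell's own z axis and vertical above 0.25 rad).
It fails at once if another thing on the bench is shifted by more than 40 mm or knocked over (distance of any of wash_bottle, mortar, beaker, spanner, spare_ring, amber_bottle, tall_cell from where it was at the start of the episode above 0.04 m or angle between any of wash_bottle, mortar, beaker, spare_ring, amber_bottle, tall_cell's own z axis and vertical above 0.5 rad).
It also fails if it takes over 72 s, if anything falls off the work surface, if the arm or the gripper's body presses on something with over 40 N, if the wrist force passes 120 N, or if a joint passes its speed limit or range.

ROBOT

A 7-joint arm with a two-finger parallel gripper is mounted at the origin on the work surface. World frame = base frame: x ahead of the robot, y to its left, z up, the work surface at z = 0. Lengths are in m, angles in rad, forces in N, time in s.
With the tool pointing down it reaches from about 0.4 to 0.925 m from the base axis. Payload 4.1 kg.
Tool frame: the origin (TCP) lies midway between the tips of the shut fingers; the grasp point (between the pads) lies arm.hold_point_z behind it (arm.hold_point_z is the distance from the TCP to the grasp point, in m); z points along the fingers, x is the direction in which the jaws open and shut, and the axes are right-handed (so a half turn about z gives the same grasp; the last joint's range is limited). The gripper opens to 85 mm and grips with 20 to 120 N. Pads are 22 mm wide; open, the fingers measure 114 mm over their backs; the gripper's body (76 mm by 85 mm) begins 54 mm behind the grasp point. The pads swing forward as they close: fully open they stand 13 mm farther back than shut.
Start: joints at [-1.398, 0.398, 0.045, 1.537, -0.019, 1.207, -0.051], TCP at [0.174, 0.626, 0.231] pointing down, gripper open.
Joint ranges: [-2.82, 2.82], [-0.49, 2.23], [-1.37, 1.46], [0, 2.46], [-1.36, 4.5], [0.23, 2], [-2.94, 2.94]. Speed limits (rad/s): [2.57, 2.57, 3.14, 3.14, 3.14, 3.14, 3.14].

INTERFACE

Orientations are given as a unit quaternion [x, y, z, w].
In Python, from cell import arm gives the robot as it stands.
- The arm moves only by the tool carry_out, never from a script. Its argument "commands" is a list of rows, each an object of numbers: "dx", "dy", "dz": the shift along the tool's x, y, z in m; "rx", "ry", "rz": the turn, a rotation vector about the tool's x, y, z in rad; "grip": the closure, from -1 (fully open) to 1 (shut). In form: [{"dx": .., "dy": .., "dz": .., "rx": .., "ry": .., "rz": .., "grip": ..}, ...]. A call has 1 to 12 rows; each row shifts and turns the commanded pose from where the row before left it, along the tool's axes as they then stand; what a row does not reach is not made up. A row lasts 1/10 s, in which the tool goes at most 50 mm and 8.59 degrees, less where a joint would pass 70% of its speed; a pose out of reach is approached as far as the arm can. A call with a gripper value outside its range is refused whole. The fingers move at their own pace and stop on an object; the grip force is fixed at half the most. Time passes only in rows, so rows that do not move let the fingers close. It gives the time, the measured TCP pose, the force and the opening at its end, in the units of the state.
- arm.sense(): the state, without advancing time (a new reading comes with each control period).
- arm.capture(name): name is "scene" or "top"; returns the picture (400x640x3 uint8, red, green, blue); there is no depth.
- arm.camera_model(name): a dict with "mtx" (3x3 intrinsics, pixels), "k1" (the pictures are not rectified: a ray, as slopes to the right and down, at radius r is drawn at 1 + k1 r^2 times it, then the intrinsics apply), "R" (3x3) and "t" (3): a world point X has camera coordinates R X + t. Camera axes: x right, y down, z forward; pixel columns grow to the right and rows downward; lengths in m; the calibration is good to about 2 mm. A picture is of the moment at which its call begins. camera_model takes no time and is no camera call.
- arm.hand_in(): hands the job in, once; it reports no verdict.
The state is a dict: "time": time; "joints": joint angles; "joint_velocities": joint speeds; "effort": joint torques, N m; "eef_pos": TCP position; "ee_rot": TCP orientation; "force": force on the tool from outside, world axes, zero at the start; "torque": the same for the moment, N m; "finger_gap": opening from 0.0 (shut) to 1.0 (fully open).
Only numpy, scipy, OpenCV 4.12 (cv2) and the standard library are available. Lean on these libraries where they do the work, as an engineer would, in place of code of your own. Each camera call takes 0.05 s, during which the arm holds its last target. There are 200 camera calls.

## Working session

There is one attempt and no reset: what is moved stays moved. The work goes in short steps, Python scripts to look and compute and a tool call to move; the robot and the scene stay as the last step left them, time stands still between calls to the robot, and variables do not carry over. Pictures are saved under pics/ and viewed, about 8 in all and at most 12, crops included, and the job is handed in when it is done.

Besides the shell and the picture viewer there is one more tool, called after "Emit:" in YAML: its name, and indented under it one key for each argument. carry_out: Moves the arm, as the interface text tells. Its arguments: {"type":"object","properties":{"commands":{"type":"array"}},"required":["commands"]}

```bash
mkdir -p pics; ls
python3 - <<'E'
from cell import arm
import cv2,numpy as np
for n in("scene","top"):
    im=arm.capture(n); cv2.imwrite(f"pics/{n}0.png",im[:,:,::-1])
    m=arm.camera_model(n); R=np.array(m["R"]);t=np.array(m["t"]); print(n,m["mtx"],m["k1"],R.round(3).tolist(),"pos",(-R.T@t).round(3))
print(arm.sense(), arm.hold_point_z)
E
```

```text
pics
scene [[487.3762828    0.         323.61649989]
 [  0.         487.3762828  201.10818655]
 [  0.           0.           1.        ]] -0.01382312049977206 [[0.805, 0.593, 0.011], [0.468, -0.625, -0.625], [-0.363, 0.508, -0.781]] pos [ 1.095 -0.716  1.272]
top [[460.87210638   0.         321.48849765]
 [  0.         460.87210638 195.81304194]
 [  0.           0.           1.        ]] 0.03252399828368855 [[-0.006, -1.0, -0.013], [-0.999, 0.006, -0.052], [0.052, 0.013, -0.999]] pos [0.551 0.002 1.482]
{'time': 0.1, 'joints': array([-1.39800827,  0.39913934,  0.04504711,  1.53769098, -0.01872296,
        1.20690811, -0.05070477]), 'joint_velocities': array([-3.18426406e-04, -6.02503697e-04,  1.16674701e-04, -4.42007989e-03,
        1.73393314e-03, -5.73812681e-06, -8.00257079e-04]), 'effort': array([ 3.32800344e-03, -4.76264727e+01,  1.36988260e+00, -2.54947722e+01,
        1.19981889e-02,  5.03621632e-03,  8.41789102e-06]), 'eef_pos': array([0.17432343, 0.62562639, 0.23038183]), 'ee_rot': array([ 7.96356212e-01,  6.04827282e-01, -6.53901270e-04,  5.61581939e-04]), 'force': array([ 0.31121957,  0.92827554, -0.13555061]), 'torque': array([-0.0206133 ,  0.02129114, -0.02822799]), 'finger_gap': 0.9956298354931586} 0.0187
```

View pics/scene0.png

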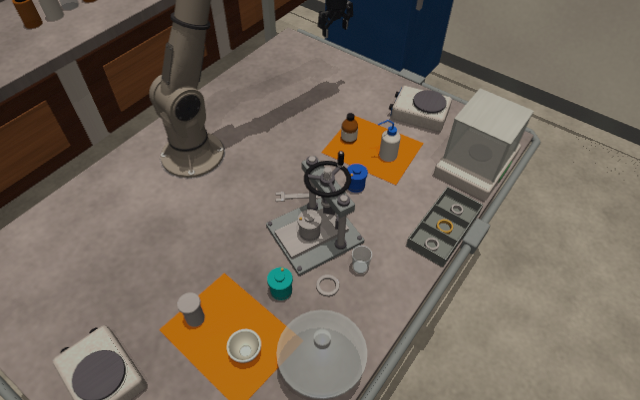

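View pics/top0.png

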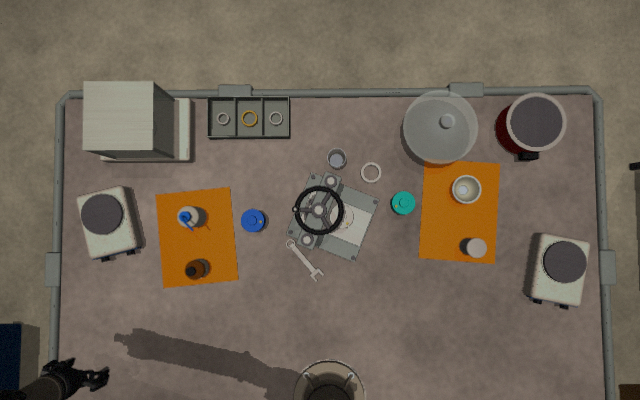

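Run:
```python
import cv2
a=cv2.imread("pics/top0.png")[168:268,280:392]; b=cv2.imread("pics/scene0.png")[145:275,255:375]
cv2.imwrite("pics/c1.png",cv2.resize(a,None,fx=6,fy=6,interpolation=cv2.INTER_CUBIC))
cv2.imwrite("pics/c2.png",cv2.resize(b,None,fx=4.6,fy=4.6,interpolation=cv2.INTER_CUBIC))
```

```text
(no output)
```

View pics/c1.png

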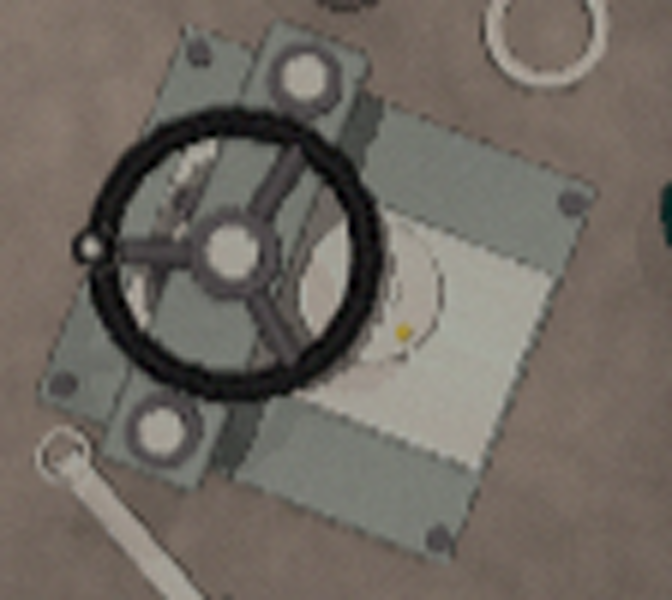

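View pics/c2.png

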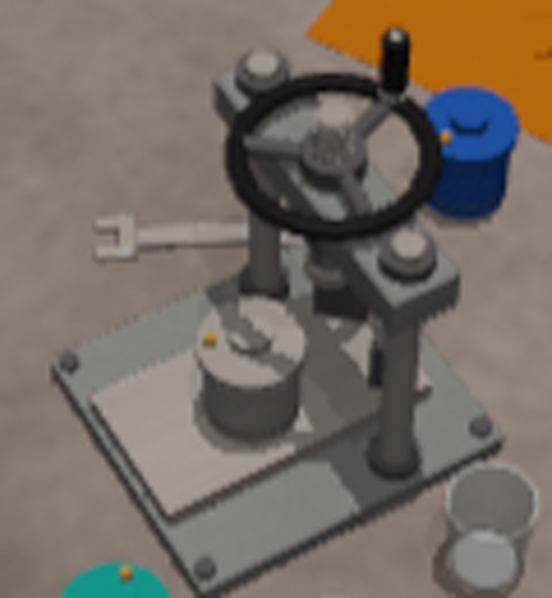

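Top crop (×6, offset 280,168): rim centre (237,253), knob top (90,247), base corners (597,190),(447,560),(185,30),(40,390), lid centre about (370,295). Scene crop (×4.6, offset 255,145): lid centre (250,342), knob top (397,36), bed front corners (92,400),(170,517).

```bash
cat > h.py <<'E'
from cell import arm
import cv2,numpy as np
from scipy.spatial.transform import Rotation as Ro
def ray(n,uv):
    m=arm.camera_model(n);K=np.array(m["mtx"]);R=np.array(m["R"]);t=np.array(m["t"]);k=m["k1"]
    d=(np.array(uv)-K[:2,2])/K[0,0]; s=d.copy()
    for _ in range(8): s=d/(1+k*(s@s))
    return -R.T@t, R.T@np.array([s[0],s[1],1])
def plane(n,uv,z):
    o,d=ray(n,uv); return o+d*(z-o[2])/d[2]
def tri(a,b):
    o1,d1=ray("top",a);o2,d2=ray("scene",b)
    s=np.linalg.lstsq(np.c_[d1,-d2],o2-o1,rcond=None)[0]
    p,q=o1+s[0]*d1,o2+s[1]*d2
    return (p+q)/2,np.linalg.norm(p-q)
T=lambda x,y:((x+.5)/6-.5+280,(y+.5)/6-.5+168)
S=lambda x,y:((x+.5)/4.6-.5+255,(y+.5)/4.6-.5+145)
def pose(): # commanded frame estimate
    s=arm.sense(); return s["eef_pos"],Ro.from_quat(s["ee_rot"]).as_matrix(),s
E
python3 - <<'E'
from h import *
np.set_printoptions(precision=4,suppress=True)
def fit(src,dst):
    src,dst=np.array(src),np.array(dst)[:,:2];a=src-src.mean(0);b=dst-dst.mean(0)
    th=np.arctan2((a[:,0]*b[:,1]-a[:,1]*b[:,0]).sum(),(a*b).sum());R=np.array([[np.cos(th),-np.sin(th)],[np.sin(th),np.cos(th)]])
    o=dst.mean(0)-R@src.mean(0); return th,o,(src@R.T+o-dst)
# front: -x ; +y of press = left of +x. press +x ~ world +y -> press +y ~ world -x (image bottom)
pt=[plane("top",T(*p),.02) for p in[(597,190),(447,560),(40,390),(185,30)]]
print("base top",fit([(-.16,-.108),(-.16,.108),(.075,.108),(.075,-.108)],pt))
ps=[plane("scene",S(*p),.02) for p in[(52,368),(200,594),(503,440)]]
print("base scn",fit([(-.16,.108),(-.16,-.108),(.075,-.108)],ps))
a,b=plane("top",T(303,77),.237),plane("top",T(160,432),.237);d=a-b
print("col mid",(a+b)/2,np.linalg.norm(d),"yaw",np.arctan2(d[1],d[0])+np.pi/2)
a,b=plane("scene",S(410,250),.237),plane("scene",S(263,67),.237);d=a-b
print("col mid s",(a+b)/2,np.linalg.norm(d),"yaw",np.arctan2(d[1],d[0])+np.pi/2)
for n,roi in(("top",(180,240,288,348)),("scene",(155,200,300,353))):
    im=cv2.imread(f"pics/{n}0.png");r0,r1,c0,c1=roi
    m=np.zeros(im.shape[:2],np.uint8);m[r0:r1,c0:c1]=(im[r0:r1,c0:c1].max(2)<48)*255
    cs,_=cv2.findContours(m,cv2.RETR_CCOMP,cv2.CHAIN_APPROX_NONE);c=max(cs,key=len)
    P=np.array([plane(n,p,.247)[:2] for p in cv2.convexHull(c)[:,0].astype(float)])
    # algebraic circle, robust to knob
    for _ in range(5):
        A=np.c_[2*P,np.ones(len(P))];x=np.linalg.lstsq(A,(P**2).sum(1),rcond=None)[0];r=np.sqrt(x[2]+x[:2]@x[:2])
        e=np.hypot(*(P-x[:2]).T)-r;P=P[abs(e)<max(.003,np.median(abs(e))*2.5)]
    print("rim",n,x[:2],r,len(P))
print("knob top",plane("top",T(90,247),.299),plane("scene",S(397,36),.299),tri(T(90,247),S(397,36)))
print("lid",plane("top",T(370,295),.110),plane("scene",S(250.5,342),.110),tri(T(370,295),S(250.5,342)))
print("bedc",tri(T(550,272),S(170,517)),tri(T(475,468),S(92,400)))
print("spin top",plane("top",T(235,252),.282))
E
```

```text
base top (np.float64(1.1810741075585551), array([0.5782, 0.026 ]), array([[ 0.0025, -0.0015],
       [-0.0035, -0.0004],
       [-0.0043,  0.0033],
       [ 0.0053, -0.0014]]))
base scn (np.float64(1.1852802736526489), array([0.578 , 0.0214]), array([[-0.0052,  0.0006],
       [ 0.0034, -0.0017],
       [ 0.0018,  0.0011]]))
col mid [0.5776 0.0272 0.237 ] 0.17218885920869362 yaw 1.1823106879818202
col mid s [0.573  0.0304 0.237 ] 0.17334924348797429 yaw 1.176884716868328
rim top [0.5773 0.0259] 0.06550218156745727 25
rim scene [0.5771 0.0389] 0.0795569655570335 14
knob top [0.5796 0.0866 0.299 ] [0.5781 0.0861 0.299 ] (array([0.579 , 0.0861, 0.2997]), np.float64(0.0014896937160879561))
lid [ 0.5596 -0.0386  0.11  ] [ 0.5601 -0.0397  0.11  ] (array([ 0.5595, -0.0388,  0.1085]), np.float64(0.0002812803981649564))
bedc (array([ 0.5699, -0.1365,  0.0319]), np.float64(0.004294826169433961)) (array([ 0.4687, -0.0957,  0.0309]), np.float64(0.0023941384266400216))
spin top [0.5775 0.0248 0.282 ]
```

Emit:
carry_out:
  commands:
    - {"dx":-0.005,"dy":0.044,"dz":-0.02,"rz":0.07,"grip":-1}
    - {"dx":-0.005,"dy":0.044,"dz":-0.02,"rz":0.07,"grip":-1}
    - {"dx":-0.005,"dy":0.044,"dz":-0.02,"rz":0.07,"grip":-1}
    - {"dx":-0.005,"dy":0.044,"dz":-0.02,"rz":0.07,"grip":-1}
    - {"dx":-0.005,"dy":0.044,"dz":-0.02,"rz":0.07,"grip":-1}
    - {"dx":-0.005,"dy":0.044,"dz":-0.02,"rz":0.07,"grip":-1}
    - {"dx":-0.005,"dy":0.044,"dz":-0.02,"rz":0.07,"grip":-1}
    - {"dx":-0.005,"dy":0.044,"dz":-0.02,"rz":0.07,"grip":-1}
    - {"dx":-0.005,"dy":0.044,"rz":0.07,"grip":-1}
    - {"dx":-0.005,"dy":0.044,"rz":0.07,"grip":-1}
    - {"dx":-0.005,"dy":0.044,"rz":0.07,"grip":-1}
    - {"dx":-0.005,"dy":0.044,"rz":0.07,"grip":-1}

```text
invalid input at $.commands[0]: expected keys dx, dy, dz, rx, ry, rz, grip
```

Emit:
carry_out:
  commands:
    - {"dx":-0.005,"dy":0.044,"rz":0.07,"grip":-1}
    - {"dx":-0.005,"dy":0.044,"rz":0.07,"grip":-1}
    - {"dx":-0.005,"dy":0.044,"rz":0.07,"grip":-1}
    - {"dx":-0.005,"dy":0.044,"rz":0.07,"grip":-1}
    - {"dx":-0.005,"dy":0.044,"rz":0.07,"grip":-1}
    - {"dx":-0.005,"dy":0.044,"rz":0.07,"grip":-1}
    - {"dx":-0.005,"dy":0.044,"rz":0.07,"grip":-1}
    - {"dx":-0.005,"dy":0.044,"rz":0.07,"grip":-1}
    - {"dx":-0.005,"dy":0.044,"rz":0.07,"grip":-1}
    - {"dy":0.044,"rz":0.07,"grip":-1}
    - {"dy":0.044,"rz":0.07,"grip":0}
    - {"dy":0.0,"grip":0}

```text
invalid input at $.commands[0]: expected keys dx, dy, dz, rx, ry, rz, grip
```

```bash
cat >> h.py <<'E'
O=np.array([.5778,.0256]);YAW=1.182
ux=np.array([np.cos(YAW),np.sin(YAW),0]);uy=np.array([-ux[1],ux[0],0]);uz=np.array([0,0,1.])
def W(x,y,z): return np.array([*O,0])+x*ux+y*uy+z*uz
def PF(p): d=np.array(p)-[*O,0]; return np.array([d@ux,d@uy,d[2]])
def Rlean(a):
    z=np.sin(a)*ux-np.cos(a)*uz; x=-uy; return np.c_[x,np.cross(z,x),z]
def go(p,R):
    p0,R0,s=pose(); print("t",round(s["time"],2),"press",PF(p0).round(4),"F",s["force"].round(1),"gap",round(s["finger_gap"],3),"q",s["joints"].round(2))
    print("shift tool",(R0.T@(p-p0)).round(4),"turn",Ro.from_matrix(R0.T@R).as_rotvec().round(4),"shift in final axes",(R.T@(p-p0)).round(4))
E
python3 - <<'E'
from h import *
print(W(-.135,-.0077,.2)); go(W(-.16,-.0077,.2),Rlean(np.radians(40)))
E
```

```text
[ 0.53375021 -0.10224329  0.2       ]
t 0.1 press [0.4023 0.6008 0.2304] F [ 0.3  0.9 -0.1] gap 0.996 q [-1.4   0.4   0.05  1.54 -0.02  1.21 -0.05]
shift tool [-0.6295  0.5387  0.0315] turn [0.5232 0.5878 1.6115] shift in final axes [ 0.6085  0.4503 -0.3382]
```

Emit:
carry_out:
  commands:
    - {"dx":-0.005,"dy":0.044,"dz":-0.02,"rx":0,"ry":0,"rz":0.07,"grip":-1}
    - {"dx":-0.005,"dy":0.044,"dz":-0.02,"rx":0,"ry":0,"rz":0.07,"grip":-1}
    - {"dx":-0.005,"dy":0.044,"dz":-0.02,"rx":0,"ry":0,"rz":0.07,"grip":-1}
    - {"dx":-0.005,"dy":0.044,"dz":-0.02,"rx":0,"ry":0,"rz":0.07,"grip":-1}
    - {"dx":-0.005,"dy":0.044,"dz":-0.02,"rx":0,"ry":0,"rz":0.07,"grip":-1}
    - {"dx":-0.005,"dy":0.044,"dz":-0.02,"rx":0,"ry":0,"rz":0.07,"grip":-1}
    - {"dx":-0.005,"dy":0.044,"dz":-0.02,"rx":0,"ry":0,"rz":0.07,"grip":-1}
    - {"dx":-0.005,"dy":0.044,"dz":-0.02,"rx":0,"ry":0,"rz":0.07,"grip":-1}
    - {"dx":-0.005,"dy":0.044,"dz":0,"rx":0,"ry":0,"rz":0.07,"grip":-1}
    - {"dx":-0.005,"dy":0.044,"dz":0,"rx":0,"ry":0,"rz":0.07,"grip":-1}
    - {"dx":-0.005,"dy":0.044,"dz":0,"rx":0,"ry":0,"rz":0.07,"grip":-1}
    - {"dx":-0.005,"dy":0.044,"dz":0,"rx":0,"ry":0,"rz":0.07,"grip":-1}

```text
time: 1.3
eef_pos: [0.5456, 0.2653, 0.3907]
ee_rot: [0.974, 0.226, -0.0, 0.0]
force: [0.1, 0.6, 0.1]
finger_gap: 0.999
```

Emit:
carry_out:
  commands:
    - {"dx":-0.005,"dy":0.044,"dz":0,"rx":0,"ry":0,"rz":0.07,"grip":-1}
    - {"dx":-0.005,"dy":0.044,"dz":0,"rx":0,"ry":0,"rz":0.07,"grip":-1}
    - {"dx":-0.005,"dy":0.044,"dz":0,"rx":0,"ry":0,"rz":0.07,"grip":-1}
    - {"dx":-0.005,"dy":0.044,"dz":0,"rx":0,"ry":0,"rz":0.07,"grip":-1}
    - {"dx":-0.005,"dy":0.044,"dz":0,"rx":0,"ry":0,"rz":0.07,"grip":-1}
    - {"dx":-0.005,"dy":0.044,"dz":0,"rx":0,"ry":0,"rz":0.07,"grip":-1}
    - {"dx":-0.005,"dy":0.044,"dz":0,"rx":0,"ry":0,"rz":0.07,"grip":-1}
    - {"dx":-0.005,"dy":0.044,"dz":0,"rx":0,"ry":0,"rz":0.07,"grip":-1}
    - {"dx":-0.005,"dy":0.044,"dz":0,"rx":0,"ry":0,"rz":0.07,"grip":-1}
    - {"dx":0,"dy":0.044,"dz":0,"rx":0,"ry":0,"rz":0.07,"grip":-1}
    - {"dx":0,"dy":0.044,"dz":0,"rx":0,"ry":0,"rz":0.07,"grip":0}
    - {"dx":0,"dy":0,"dz":0,"rx":0,"ry":0,"rz":0,"grip":0}

```text
time: 2.5
eef_pos: [0.5488, -0.2187, 0.3916]
ee_rot: [0.987, -0.162, -0.0, 0.002]
force: [-0.2, -0.6, -0.3]
finger_gap: 0.689
```

Run:
```python
from h import *
go(W(-.16,-.0077,.2),Rlean(np.radians(40)))
```

```text
t 2.5 press [-0.237  -0.0658  0.3916] F [-0.2 -0.6 -0.3] gap 0.689 q [-0.29  0.28  0.77  1.45 -0.19  1.5   0.15]
shift tool [-0.053  -0.0815  0.1912] turn [0.7025 0.0222 0.0614] shift in final axes [-0.0581  0.0641  0.1963]
```

Emit:
carry_out:
  commands:
    - {"dx":0,"dy":0,"dz":0,"rx":0.1405,"ry":0.0044,"rz":0.0123,"grip":0}
    - {"dx":0,"dy":0,"dz":0,"rx":0.1405,"ry":0.0044,"rz":0.0123,"grip":0}
    - {"dx":0,"dy":0,"dz":0,"rx":0.1405,"ry":0.0044,"rz":0.0123,"grip":0}
    - {"dx":0,"dy":0,"dz":0,"rx":0.1405,"ry":0.0044,"rz":0.0123,"grip":0}
    - {"dx":0,"dy":0,"dz":0,"rx":0.1405,"ry":0.0044,"rz":0.0123,"grip":0}
    - {"dx":-0.0116,"dy":0.0128,"dz":0.0393,"rx":0,"ry":0,"rz":0,"grip":0}
    - {"dx":-0.0116,"dy":0.0128,"dz":0.0393,"rx":0,"ry":0,"rz":0,"grip":0}
    - {"dx":-0.0116,"dy":0.0128,"dz":0.0393,"rx":0,"ry":0,"rz":0,"grip":0}
    - {"dx":-0.0116,"dy":0.0128,"dz":0.0393,"rx":0,"ry":0,"rz":0,"grip":0}
    - {"dx":-0.0116,"dy":0.0128,"dz":0.0393,"rx":0,"ry":0,"rz":0,"grip":0}
    - {"dx":0,"dy":0,"dz":0,"rx":0,"ry":0,"rz":0,"grip":0}

```text
time: 3.6
eef_pos: [0.5237, -0.1111, 0.1953]
ee_rot: [0.922, -0.175, 0.058, -0.34]
force: [0.2, 0.8, -0.5]
finger_gap: 0.504
```

Run:
```python
from h import *
R=Rlean(np.radians(40))
go(W(-.13,-.0077,.057),R)
print("press x,y,z unit in tool:",(R.T@np.c_[ux,uy,uz]).round(3).tolist())
```

```text
t 3.6 press [-0.1471 -0.0018  0.1953] F [ 0.2  0.8 -0.5] gap 0.504 q [ 0.04  0.4   0.62  1.92 -0.94  1.32  0.73]
shift tool [0.008  0.0766 0.1163] turn [-0.0064  0.0216  0.006 ] shift in final axes [0.0059 0.0758 0.1169]
press x,y,z unit in tool: [[-0.0, -1.0, 0.0], [-0.766, -0.0, -0.643], [0.643, 0.0, -0.766]]
```

Emit:
carry_out:
  commands:
    - {"dx":0.0017,"dy":0.019,"dz":0.0292,"rx":-0.0016,"ry":0.0054,"rz":0.0015,"grip":0}
    - {"dx":0.0017,"dy":0.019,"dz":0.0292,"rx":-0.0016,"ry":0.0054,"rz":0.0015,"grip":0}
    - {"dx":0.0017,"dy":0.019,"dz":0.0292,"rx":-0.0016,"ry":0.0054,"rz":0.0015,"grip":0}
    - {"dx":0.0017,"dy":0.019,"dz":0.0292,"rx":-0.0016,"ry":0.0054,"rz":0.0015,"grip":0}
    - {"dx":0,"dy":0,"dz":0,"rx":0,"ry":0,"rz":0,"grip":0}
    - {"dx":0,"dy":0,"dz":0,"rx":0,"ry":0,"rz":0,"grip":0}

```text
time: 4.2
eef_pos: [0.5419, -0.1042, 0.0632]
ee_rot: [0.922, -0.182, 0.073, -0.334]
force: [0.2, -0.3, 0.2]
finger_gap: 0.505
```

Run:
```python
from h import *
R=Rlean(np.radians(40))
go(W(-.11,-.0077,.057),R)
b=arm.capture("scene")[145:275,255:375]
cv2.imwrite("pics/s1.png",cv2.resize(b[:,:,::-1],None,fx=4.6,fy=4.6,interpolation=cv2.INTER_CUBIC))
```

```text
t 4.2 press [-0.1337 -0.016   0.0632] F [ 0.2 -0.3  0.2] gap 0.505 q [ 0.09  0.6   0.53  1.99 -1.13  1.16  0.96]
shift tool [-0.0085 -0.0143  0.0199] turn [ 0.0013 -0.0138  0.0049] shift in final axes [-0.0083 -0.0142  0.02  ]
```

View pics/s1.png

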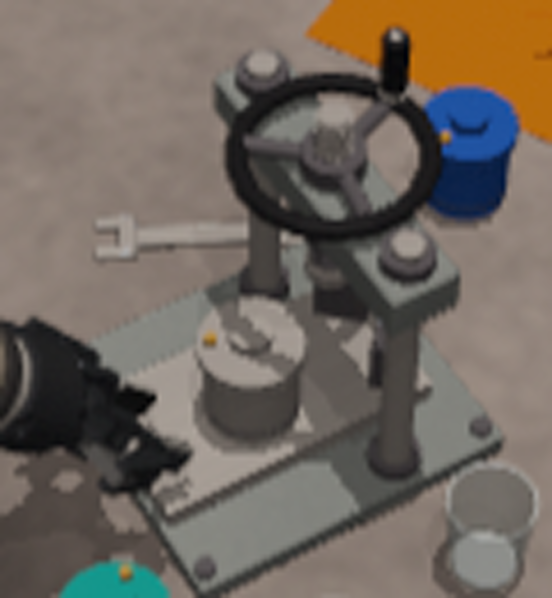

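Emit:
carry_out:
  commands:
    - {"dx":-0.0042,"dy":-0.007,"dz":0.01,"rx":0,"ry":-0.007,"rz":0.0025,"grip":0}
    - {"dx":-0.0042,"dy":-0.007,"dz":0.01,"rx":0,"ry":-0.007,"rz":0.0025,"grip":0}
    - {"dx":0,"dy":0,"dz":0,"rx":0,"ry":0,"rz":0,"grip":0}
    - {"dx":0,"dy":0,"dz":0,"rx":0,"ry":0,"rz":0,"grip":0}
    - {"dx":0,"dy":0,"dz":0,"rx":0,"ry":0,"rz":0,"grip":0}

```text
time: 4.75
eef_pos: [0.5421, -0.0783, 0.0556]
ee_rot: [0.922, -0.182, 0.065, -0.335]
force: [-0.3, -0.6, -0.4]
finger_gap: 0.5
```

Run:
```python
from h import *
R=Rlean(np.radians(40))
go(W(-.028,0,.057),R)
```

```text
t 4.75 press [-0.1097 -0.0063  0.0556] F [-0.3 -0.6 -0.4] gap 0.5 q [ 0.06  0.6   0.52  2.02 -1.15  1.13  0.95]
shift tool [-0.0063 -0.0636  0.0513] turn [ 0.0018  0.0012 -0.0004] shift in final axes [-0.0063 -0.0635  0.0514]
```

Emit:
carry_out:
  commands:
    - {"dx":0,"dy":-0.0031,"dz":0.0026,"rx":0,"ry":0,"rz":0,"grip":0}
    - {"dx":0,"dy":-0.0031,"dz":0.0026,"rx":0,"ry":0,"rz":0,"grip":0}
    - {"dx":0,"dy":-0.0031,"dz":0.0026,"rx":0,"ry":0,"rz":0,"grip":0}
    - {"dx":0,"dy":-0.0031,"dz":0.0026,"rx":0,"ry":0,"rz":0,"grip":0}
    - {"dx":-0.0005,"dy":-0.0031,"dz":0.0026,"rx":0,"ry":0,"rz":0,"grip":0}
    - {"dx":-0.0005,"dy":-0.0031,"dz":0.0026,"rx":0,"ry":0,"rz":0,"grip":0}
    - {"dx":-0.0005,"dy":-0.0031,"dz":0.0026,"rx":0,"ry":0,"rz":0,"grip":0}
    - {"dx":-0.0005,"dy":-0.0031,"dz":0.0026,"rx":0,"ry":0,"rz":0,"grip":0}

```text
time: 5.55
eef_pos: [0.5523, -0.0474, 0.0552]
ee_rot: [0.922, -0.182, 0.065, -0.335]
force: [-0.8, -4.3, 0.8]
finger_gap: 0.497
```

Emit:
carry_out:
  commands:
    - {"dx":-0.0005,"dy":-0.0031,"dz":0.0026,"rx":0,"ry":0,"rz":0,"grip":0}
    - {"dx":-0.0005,"dy":-0.0031,"dz":0.0026,"rx":0,"ry":0,"rz":0,"grip":0}

```text
time: 5.75
eef_pos: [0.5542, -0.0393, 0.0552]
ee_rot: [0.922, -0.182, 0.065, -0.335]
force: [-1.0, -5.1, 0.9]
finger_gap: 0.499
```

Run:
```python
from h import *
R=Rlean(np.radians(40))
go(W(-.028,0,.057),R)
im=arm.capture("scene");cv2.imwrite("pics/scene2.png",im[:,:,::-1]);b=im[145:275,255:375]
cv2.imwrite("pics/s2.png",cv2.resize(b[:,:,::-1],None,fx=4.6,fy=4.6,interpolation=cv2.INTER_CUBIC))
```

```text
t 5.75 press [-0.069  -0.0027  0.0552] F [-1.  -5.1  0.9] gap 0.499 q [-0.    0.59  0.49  2.03 -1.19  1.08  0.91]
shift tool [-0.0027 -0.0326  0.0249] turn [ 0.0018  0.0023 -0.0009] shift in final axes [-0.0027 -0.0326  0.0249]
```

View pics/s2.png

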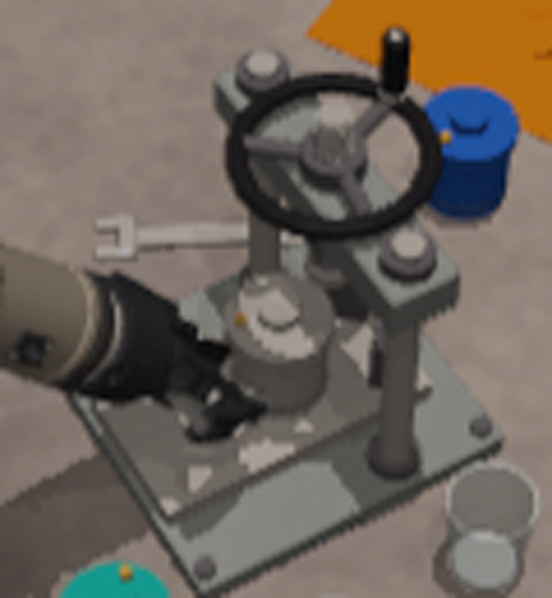

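The cell is sliding upright, cradled by both fingertips, with its lid centre at about (281,316) in the crop.

Run:
```python
from h import *
print(PF(plane("scene",S(281,317),.1095)),PF(plane("scene",S(250.5,342),.1095)))
```

```text
[-0.03975941 -0.00075228  0.1095    ] [-0.06699562 -0.00803473  0.1095    ]
```

Emit:
carry_out:
  commands:
    - {"dx":-0.0004,"dy":-0.0031,"dz":0.0026,"rx":0,"ry":0,"rz":0,"grip":0}
    - {"dx":-0.0004,"dy":-0.0031,"dz":0.0026,"rx":0,"ry":0,"rz":0,"grip":0}
    - {"dx":-0.0004,"dy":-0.0031,"dz":0.0026,"rx":0,"ry":0,"rz":0,"grip":0}
    - {"dx":-0.0004,"dy":-0.0031,"dz":0.0026,"rx":0,"ry":0,"rz":0,"grip":0}
    - {"dx":-0.0004,"dy":-0.0031,"dz":0.0026,"rx":0,"ry":0,"rz":0,"grip":0}
    - {"dx":-0.0004,"dy":-0.0031,"dz":0.0026,"rx":0,"ry":0,"rz":0,"grip":0}
    - {"dx":-0.0004,"dy":-0.0023,"dz":0.0019,"rx":0,"ry":0,"rz":0,"grip":0}
    - {"dx":0,"dy":-0.0015,"dz":0.0013,"rx":0,"ry":0,"rz":0,"grip":0}

```text
time: 6.6
eef_pos: [0.5627, -0.011, 0.0552]
ee_rot: [0.922, -0.181, 0.065, -0.335]
force: [-2.1, -5.4, 2.3]
finger_gap: 0.497
```

Emit:
carry_out:
  commands:
    - {"dx":0,"dy":-0.0012,"dz":0.001,"rx":0,"ry":0,"rz":0,"grip":0}
    - {"dx":0,"dy":-0.0012,"dz":0.001,"rx":0,"ry":0,"rz":0,"grip":0}
    - {"dx":0,"dy":-0.0012,"dz":0.001,"rx":0,"ry":0,"rz":0,"grip":0}
    - {"dx":0,"dy":-0.0012,"dz":0.001,"rx":0,"ry":0,"rz":0,"grip":0}

```text
time: 7.0
eef_pos: [0.565, -0.0056, 0.0551]
ee_rot: [0.922, -0.182, 0.065, -0.335]
force: [-1.3, -5.3, 1.5]
finger_gap: 0.501
```

Emit:
carry_out:
  commands:
    - {"dx":0,"dy":-0.0006,"dz":0.0005,"rx":0,"ry":0,"rz":0,"grip":0}
    - {"dx":0,"dy":-0.0006,"dz":0.0005,"rx":0,"ry":0,"rz":0,"grip":0}

```text
time: 7.2
eef_pos: [0.5656, -0.0041, 0.0551]
ee_rot: [0.922, -0.182, 0.065, -0.335]
force: [-2.2, -4.3, 1.5]
finger_gap: 0.496
```

Emit:
carry_out:
  commands:
    - {"dx":0,"dy":-0.0006,"dz":0.0005,"rx":0,"ry":0,"rz":0,"grip":0}
    - {"dx":0,"dy":-0.0006,"dz":0.0005,"rx":0,"ry":0,"rz":0,"grip":0}

```text
time: 7.4
eef_pos: [0.5662, -0.0028, 0.0551]
ee_rot: [0.922, -0.182, 0.065, -0.335]
force: [-2.1, -5.9, 1.7]
finger_gap: 0.495
```

Emit:
carry_out:
  commands:
    - {"dx":0,"dy":-0.0006,"dz":0.0005,"rx":0,"ry":0,"rz":0,"grip":0}
    - {"dx":0,"dy":0,"dz":0,"rx":0,"ry":0,"rz":0,"grip":0}

```text
time: 7.6
eef_pos: [0.5663, -0.0027, 0.055]
ee_rot: [0.922, -0.182, 0.065, -0.335]
force: [-3.1, -5.8, 2.2]
finger_gap: 0.499
```

Emit:
carry_out:
  commands:
    - {"dx":0,"dy":-0.0006,"dz":0.0005,"rx":0,"ry":0,"rz":0,"grip":0}
    - {"dx":0,"dy":0,"dz":0,"rx":0,"ry":0,"rz":0,"grip":0}

```text
time: 7.8
eef_pos: [0.5665, -0.0026, 0.055]
ee_rot: [0.922, -0.182, 0.065, -0.334]
force: [-3.9, -6.4, 2.6]
finger_gap: 0.496
```

Emit:
carry_out:
  commands:
    - {"dx":0,"dy":-0.0015,"dz":0.0013,"rx":0,"ry":0,"rz":0,"grip":0}
    - {"dx":0,"dy":-0.0008,"dz":0.0006,"rx":0,"ry":0,"rz":0,"grip":0}
    - {"dx":0,"dy":0,"dz":0,"rx":0,"ry":0,"rz":0,"grip":0}

```text
time: 8.1
eef_pos: [0.567, -0.0022, 0.0547]
ee_rot: [0.923, -0.183, 0.065, -0.333]
force: [-6.7, -11.4, 4.9]
finger_gap: 0.5
```

Emit:
carry_out:
  commands:
    - {"dx":0,"dy":-0.0015,"dz":0.0013,"rx":0,"ry":0,"rz":0,"grip":0}
    - {"dx":0,"dy":-0.0008,"dz":0.0006,"rx":0,"ry":0,"rz":0,"grip":0}
    - {"dx":0,"dy":0,"dz":0,"rx":0,"ry":0,"rz":0,"grip":0}

```text
time: 8.4
eef_pos: [0.5683, -0.0013, 0.0544]
ee_rot: [0.923, -0.184, 0.066, -0.331]
force: [-7.0, -14.2, 5.9]
finger_gap: 0.5
```

Run:
```python
from h import *
R=Rlean(np.radians(40))
go(W(-.12,0,.06),R)
im=arm.capture("scene");cv2.imwrite("pics/scene3.png",im[:,:,::-1])
```

```text
t 8.4 press [-0.0285 -0.0014  0.0544] F [ -7.  -14.2   5.9] gap 0.5 q [-0.07  0.57  0.47  2.04 -1.22  1.03  0.87]
shift tool [-0.001   0.067  -0.0625] turn [ 0.0089 -0.0029 -0.0033] shift in final axes [-0.0014  0.0665 -0.0631]
```

Emit:
carry_out:
  commands:
    - {"dx":0,"dy":0.004,"dz":-0.0033,"rx":0,"ry":0,"rz":0,"grip":0}
    - {"dx":0,"dy":0.008,"dz":-0.0065,"rx":0,"ry":0,"rz":0,"grip":0}
    - {"dx":0,"dy":0.015,"dz":-0.0125,"rx":0,"ry":0,"rz":0,"grip":0}
    - {"dx":0,"dy":0.02,"dz":-0.017,"rx":0,"ry":0,"rz":0,"grip":0}
    - {"dx":0,"dy":0.023,"dz":-0.019,"rx":0,"ry":0,"rz":0,"grip":0}
    - {"dx":0,"dy":0.023,"dz":-0.019,"rx":0,"ry":0,"rz":0,"grip":0}
    - {"dx":0,"dy":0,"dz":0,"rx":0,"ry":0,"rz":0,"grip":0}

```text
time: 9.15
eef_pos: [0.522, -0.1129, 0.0545]
ee_rot: [0.922, -0.185, 0.066, -0.333]
force: [-0.0, 0.3, -1.6]
finger_gap: 0.501
```

Run:
```python
from h import *
go(W(-.2,0,.2),Rlean(np.radians(40)))
im=arm.capture("scene");cv2.imwrite("pics/scene4.png",im[:,:,::-1])
b=im[145:275,255:375];cv2.imwrite("pics/s4.png",cv2.resize(b[:,:,::-1],None,fx=4.6,fy=4.6,interpolation=cv2.INTER_CUBIC))
# predicted lid centre/edges for cell at seat
m=arm.camera_model("scene");r=np.array(m["R"]);t=np.array(m["t"]);K=np.array(m["mtx"])
def px(p): q=r@p+t; s=q[:2]/q[2]; s=s*(1+m["k1"]*(s@s)); u=K[0,0]*s+K[:2,2]; return ((u-[255,145]+.5)*4.6-.5).round(1)
for z in(.1095,.1195): print([px(W(.036*np.cos(a),.036*np.sin(a),z)) for a in np.arange(0,6.28,np.pi/4)],px(W(0,0,z)))
print(px(W(0.01,0,.1095)),px(W(0,.01,.1095)))
```

```text
t 9.15 press [-0.1493 -0.0009  0.0545] F [-0.   0.3 -1.6] gap 0.501 q [ 0.11  0.61  0.54  2.01 -1.12  1.17  0.99]
shift tool [-0.0008 -0.054  -0.1443] turn [ 0.0046 -0.0025 -0.0059] shift in final axes [-0.0009 -0.0547 -0.144 ]
[array([378.7, 269.4]), array([344.9, 250.1]), array([304.1, 254.8]), array([279.3, 280.9]), array([285.4, 313.8]), array([319.5, 334.1]), array([361.5, 329.1]), array([385.9, 302. ])] [332.4 291.4]
[array([379.2, 260. ]), array([345.2, 240.6]), array([304.2, 245.3]), array([279.2, 271.5]), array([285.4, 304.5]), array([319.7, 324.8]), array([362. , 319.8]), array([386.5, 292.7])] [332.7 282.1]
[345.4 285.3] [324.5 281.2]
```

View pics/s4.png

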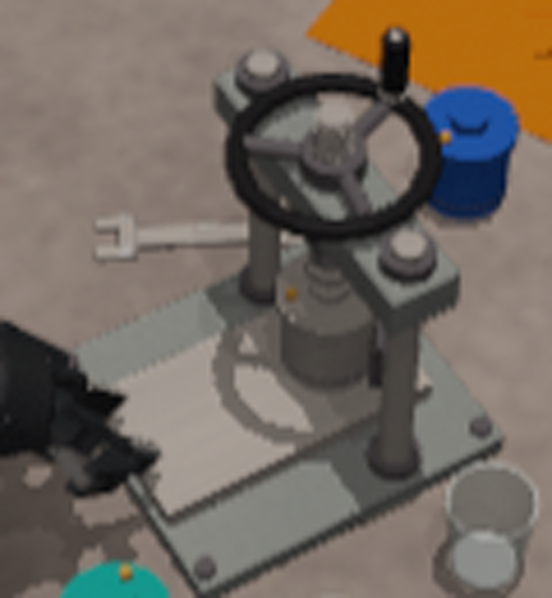

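Emit:
carry_out:
  commands:
    - {"dx":0,"dy":-0.027,"dz":-0.032,"rx":0,"ry":0,"rz":0,"grip":0}
    - {"dx":0,"dy":-0.027,"dz":-0.032,"rx":0,"ry":0,"rz":0,"grip":0}
    - {"dx":0,"dy":-0.027,"dz":-0.032,"rx":0,"ry":0,"rz":0,"grip":-0.2}
    - {"dx":0,"dy":-0.027,"dz":-0.032,"rx":0,"ry":0,"rz":0,"grip":-0.2}
    - {"dx":0,"dy":-0.027,"dz":-0.032,"rx":0,"ry":0,"rz":0,"grip":-0.2}
    - {"dx":0,"dy":-0.027,"dz":-0.032,"rx":0,"ry":0,"rz":0,"grip":-0.2}
    - {"dx":0,"dy":-0.027,"dz":-0.032,"rx":0,"ry":0,"rz":0,"grip":-0.2}
    - {"dx":0,"dy":-0.027,"dz":-0.032,"rx":0,"ry":0,"rz":0,"grip":-0.2}
    - {"dx":0,"dy":0,"dz":0,"rx":0,"ry":0,"rz":0,"grip":-0.2}
    - {"dx":0,"dy":0,"dz":0,"rx":0,"ry":0,"rz":0,"grip":-0.2}

```text
time: 10.2
eef_pos: [0.5245, -0.1056, 0.3905]
ee_rot: [0.922, -0.18, 0.065, -0.335]
force: [-1.2, -0.1, -0.2]
finger_gap: 0.599
```

Run:
```python
from h import *
go(np.array([.579,.0862,.37]),np.diag([1.,-1,-1]))
```

```text
t 10.2 press [-0.1416 -0.0004  0.3905] F [-1.2 -0.1 -0.2] gap 0.599 q [-0.06  0.18  0.68  1.7  -0.78  1.53  0.36]
shift tool [-0.0216 -0.1388  0.143 ] turn [-0.6886 -0.1337 -0.37  ] shift in final axes [ 0.0545 -0.1918  0.0205]
```

Emit:
carry_out:
  commands:
    - {"dx":0,"dy":0,"dz":0,"rx":-0.1148,"ry":-0.0223,"rz":-0.0617,"grip":-0.2}
    - {"dx":0,"dy":0,"dz":0,"rx":-0.1148,"ry":-0.0223,"rz":-0.0617,"grip":-0.2}
    - {"dx":0,"dy":0,"dz":0,"rx":-0.1148,"ry":-0.0223,"rz":-0.0617,"grip":-0.2}
    - {"dx":0,"dy":0,"dz":0,"rx":-0.1148,"ry":-0.0223,"rz":-0.0617,"grip":-0.2}
    - {"dx":0,"dy":0,"dz":0,"rx":-0.1148,"ry":-0.0223,"rz":-0.0617,"grip":-0.2}
    - {"dx":0,"dy":0,"dz":0,"rx":-0.1148,"ry":-0.0223,"rz":-0.0617,"grip":-0.2}
    - {"dx":0.0109,"dy":-0.0384,"dz":0.004,"rx":0,"ry":0,"rz":0,"grip":-0.2}
    - {"dx":0.0109,"dy":-0.0384,"dz":0.004,"rx":0,"ry":0,"rz":0,"grip":-0.2}
    - {"dx":0.0109,"dy":-0.0384,"dz":0.004,"rx":0,"ry":0,"rz":0,"grip":-0.2}
    - {"dx":0.0109,"dy":-0.0384,"dz":0.004,"rx":0,"ry":0,"rz":0,"grip":-0.2}
    - {"dx":0.0109,"dy":-0.0384,"dz":0.004,"rx":0,"ry":0,"rz":0,"grip":-0.2}

```text
time: 11.3
eef_pos: [0.5785, 0.0874, 0.3671]
ee_rot: [1.0, -0.0, -0.003, 0.001]
force: [0.1, 0.0, 0.7]
finger_gap: 0.602
```

Emit:
carry_out:
  commands:
    - {"dx":0,"dy":0,"dz":0,"rx":0,"ry":0,"rz":0,"grip":-0.2}
    - {"dx":0,"dy":0,"dz":0,"rx":0,"ry":0,"rz":0,"grip":-0.2}
    - {"dx":0,"dy":0,"dz":0,"rx":0,"ry":0,"rz":0,"grip":-0.2}

```text
time: 11.6
eef_pos: [0.5789, 0.084, 0.3685]
ee_rot: [1.0, -0.002, -0.002, 0.001]
force: [-0.1, -0.2, 1.0]
finger_gap: 0.601
```

Run:
```python
from h import *
go(np.array([.579,.0862,.264]),np.diag([1.,-1,-1]))
```

```text
t 11.6 press [0.0545 0.0211 0.3685] F [-0.1 -0.2  1. ] gap 0.601 q [-0.57  0.23  0.44  1.49 -0.1   1.44 -0.13]
shift tool [ 0.0005 -0.0024  0.1045] turn [ 0.0019  0.0039 -0.0037] shift in final axes [ 1.000e-04 -2.200e-03  1.045e-01]
```

Emit:
carry_out:
  commands:
    - {"dx":0,"dy":-0.0008,"dz":0.035,"rx":0.0019,"ry":0.0039,"rz":-0.0037,"grip":-0.2}
    - {"dx":0,"dy":-0.0008,"dz":0.035,"rx":0,"ry":0,"rz":0,"grip":-0.2}
    - {"dx":0,"dy":-0.0007,"dz":0.0345,"rx":0,"ry":0,"rz":0,"grip":-0.2}
    - {"dx":0,"dy":0,"dz":0,"rx":0,"ry":0,"rz":0,"grip":-0.2}
    - {"dx":0,"dy":0,"dz":0,"rx":0,"ry":0,"rz":0,"grip":-0.2}

```text
time: 12.1
eef_pos: [0.5797, 0.0864, 0.2657]
ee_rot: [1.0, -0.0, 0.001, -0.0]
force: [0.5, 0.2, 0.7]
finger_gap: 0.6
```

Emit:
carry_out:
  commands:
    - {"dx":0,"dy":0,"dz":0,"rx":0,"ry":0,"rz":0,"grip":1}
    - {"dx":0,"dy":0,"dz":0,"rx":0,"ry":0,"rz":0,"grip":1}
    - {"dx":0,"dy":0,"dz":0,"rx":0,"ry":0,"rz":0,"grip":1}
    - {"dx":0,"dy":0,"dz":0,"rx":0,"ry":0,"rz":0,"grip":1}
    - {"dx":0,"dy":0,"dz":0,"rx":0,"ry":0,"rz":0,"grip":1}
    - {"dx":0,"dy":0,"dz":0,"rx":0,"ry":0,"rz":0,"grip":1}

```text
time: 12.7
eef_pos: [0.5803, 0.0875, 0.2675]
ee_rot: [1.0, 0.001, 0.002, -0.001]
force: [-2.0, -0.6, 6.0]
finger_gap: 0.193
```

Run:
```python
from h import *
go(np.array([.579,.0862,.264]),np.diag([1.,-1,-1]))
im=arm.capture("scene");cv2.imwrite("pics/scene5.png",im[:,:,::-1])
b=im[125:255,265:385];cv2.imwrite("pics/s5.png",cv2.resize(b[:,:,::-1],None,fx=4.6,fy=4.6,interpolation=cv2.INTER_CUBIC))
# 20-degree arc points about hub, world deltas -> tool dx,dy (dy=-world y)
p=pose()[0];C=O;a0=np.arctan2(*(p[:2]-C)[::-1]);print("a0",np.degrees(a0),"r",np.hypot(*(p[:2]-C)))
A=np.radians(88.5-5*np.arange(73));P=np.c_[np.cos(A),np.sin(A)]*.06;d=np.diff(P,axis=0)
for i in range(0,72,2): print(i*5,((d[i]+d[i+1])*[1000,-1000]).round(1),end="; ")
```

```text
t 12.7 press [0.0582 0.0211 0.2675] F [-2.  -0.6  6. ] gap 0.193 q [-0.57  0.28  0.43  1.66 -0.12  1.23 -0.11]
shift tool [-0.0013  0.0013  0.0035] turn [-0.0022 -0.0047  0.0011] shift in final axes [-0.0013  0.0013  0.0035]
a0 87.68821033045703 r 0.06192987738227337
0 [10.4  1.2]; 10 [10.  3.]; 20 [9.4 4.7]; 30 [8.4 6.2]; 40 [7.2 7.6]; 50 [5.8 8.7]; 60 [4.2 9.6]; 70 [ 2.4 10.2]; 80 [ 0.6 10.4]; 90 [-1.2 10.4]; 100 [-3. 10.]; 110 [-4.7  9.4]; 120 [-6.2  8.4]; 130 [-7.6  7.2]; 140 [-8.7  5.8]; 150 [-9.6  4.2]; 160 [-10.2   2.4]; 170 [-10.4   0.6]; 180 [-10.4  -1.2]; 190 [-10.  -3.]; 200 [-9.4 -4.7]; 210 [-8.4 -6.2]; 220 [-7.2 -7.6]; 230 [-5.8 -8.7]; 240 [-4.2 -9.6]; 250 [ -2.4 -10.2]; 260 [ -0.6 -10.4]; 270 [  1.2 -10.4]; 280 [  3. -10.]; 290 [ 4.7 -9.4]; 300 [ 6.2 -8.4]; 310 [ 7.6 -7.2]; 320 [ 8.7 -5.8]; 330 [ 9.6 -4.2]; 340 [10.2 -2.4]; 350 [10.4 -0.6];
```

View pics/s5.png

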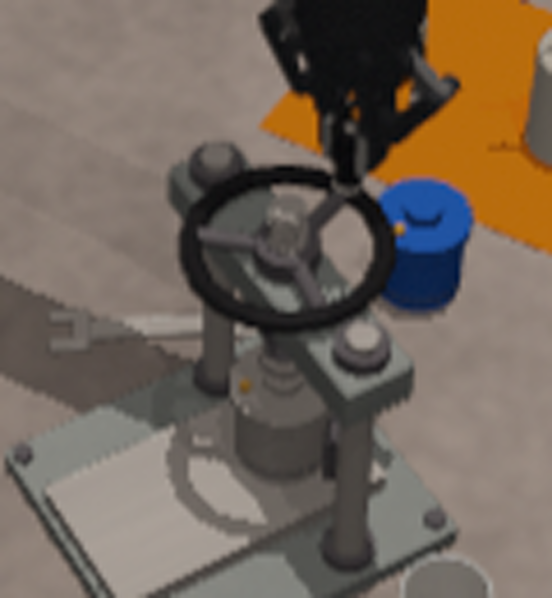

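The fingers hold the knob (gap 0.193, about 17 mm), and the cell stands under the ram. I start winding; the first half turn is known to be free.

Emit:
carry_out:
  commands:
    - {"dx":0.0104,"dy":0.0012,"dz":0,"rx":0,"ry":0,"rz":0,"grip":1}
    - {"dx":0.01,"dy":0.003,"dz":0,"rx":0,"ry":0,"rz":0,"grip":1}
    - {"dx":0.0094,"dy":0.0047,"dz":0,"rx":0,"ry":0,"rz":0,"grip":1}
    - {"dx":0.0084,"dy":0.0062,"dz":0,"rx":0,"ry":0,"rz":0,"grip":1}
    - {"dx":0.0072,"dy":0.0076,"dz":0,"rx":0,"ry":0,"rz":0,"grip":1}
    - {"dx":0.0058,"dy":0.0087,"dz":0,"rx":0,"ry":0,"rz":0,"grip":1}

```text
time: 13.35
eef_pos: [0.6291, 0.0594, 0.2675]
ee_rot: [1.0, 0.002, -0.001, -0.003]
force: [-9.6, 4.7, 9.9]
finger_gap: 0.194
```

Emit:
carry_out:
  commands:
    - {"dx":0.0042,"dy":0.0096,"dz":0,"rx":0,"ry":0,"rz":0,"grip":1}
    - {"dx":0.0024,"dy":0.0102,"dz":0,"rx":0,"ry":0,"rz":0,"grip":1}
    - {"dx":0.0006,"dy":0.0104,"dz":0,"rx":0,"ry":0,"rz":0,"grip":1}

```text
time: 13.65
eef_pos: [0.6381, 0.032, 0.2675]
ee_rot: [1.0, 0.003, 0.001, -0.005]
force: [-4.2, 9.6, 7.2]
finger_gap: 0.191
```

Emit:
carry_out:
  commands:
    - {"dx":-0.0012,"dy":0.0104,"dz":0,"rx":0,"ry":0,"rz":0,"grip":1}
    - {"dx":-0.003,"dy":0.01,"dz":0,"rx":0,"ry":0,"rz":0,"grip":1}
    - {"dx":-0.0047,"dy":0.0094,"dz":0,"rx":0,"ry":0,"rz":0,"grip":1}

```text
time: 13.95
eef_pos: [0.6326, 0.0023, 0.2676]
ee_rot: [1.0, 0.003, 0.005, -0.005]
force: [4.9, 8.2, 1.8]
finger_gap: 0.19
```

```bash
cat >> h.py <<'E'
def tang(p,F,C=O):
    d=np.array(p[:2])-C;a=np.arctan2(d[1],d[0]);r=np.hypot(*d)
    t=np.array([np.sin(a),-np.cos(a)]);n=d/r
    print("ang %.1f turned %.1f r %.4f Fdrag %.1f Frad %.1f"%(np.degrees(a),(87.7-np.degrees(a))%360,r,-np.dot(F[:2],t),np.dot(F[:2],n)))
E
python3 - <<'E'
from h import *
s=arm.sense();tang(s["eef_pos"],s["force"]);print(s["eef_pos"],s["force"],s["ee_rot"],s["torque"])
E
```

```text
ang -23.0 turned 110.7 r 0.0596 Fdrag 9.5 Frad 1.3
[0.632643   0.00233466 0.26758303] [4.89775118 8.24332121 1.78241152] [ 0.99996874  0.00323388  0.00548452 -0.00468896] [ 1.64089734 -0.75291696 -0.00579343]
```

Emit:
carry_out:
  commands:
    - {"dx":-0.0062,"dy":0.0084,"dz":0,"rx":0,"ry":0,"rz":0,"grip":1}
    - {"dx":-0.0076,"dy":0.0072,"dz":0,"rx":0,"ry":0,"rz":0,"grip":1}
    - {"dx":-0.0087,"dy":0.0058,"dz":0,"rx":0,"ry":0,"rz":0,"grip":1}

```text
time: 14.25
eef_pos: [0.6117, -0.0223, 0.2676]
ee_rot: [1.0, 0.002, 0.007, -0.002]
force: [8.0, 2.7, 0.8]
finger_gap: 0.191
```

Emit:
carry_out:
  commands:
    - {"dx":-0.0096,"dy":0.0042,"dz":0,"rx":0,"ry":0,"rz":0,"grip":1}
    - {"dx":-0.0102,"dy":0.0024,"dz":0,"rx":0,"ry":0,"rz":0,"grip":1}

```text
time: 14.45
eef_pos: [0.5919, -0.0309, 0.2676]
ee_rot: [1.0, 0.001, 0.008, -0.001]
force: [10.0, 0.4, 0.2]
finger_gap: 0.19
```

Emit:
carry_out:
  commands:
    - {"dx":-0.0104,"dy":0.0006,"dz":0,"rx":0,"ry":0,"rz":0,"grip":1}
    - {"dx":-0.0104,"dy":-0.0012,"dz":0,"rx":0,"ry":0,"rz":0,"grip":1}

```text
time: 14.65
eef_pos: [0.5709, -0.032, 0.2675]
ee_rot: [1.0, 0.001, 0.008, 0.0]
force: [8.7, -1.5, -0.1]
finger_gap: 0.192
```

Emit:
carry_out:
  commands:
    - {"dx":-0.01,"dy":-0.003,"dz":0,"rx":0,"ry":0,"rz":0,"grip":1}
    - {"dx":-0.0094,"dy":-0.0047,"dz":0,"rx":0,"ry":0,"rz":0,"grip":1}

```text
time: 14.85
eef_pos: [0.551, -0.026, 0.2675]
ee_rot: [1.0, -0.0, 0.007, 0.001]
force: [9.0, -5.0, -0.3]
finger_gap: 0.192
```

Emit:
carry_out:
  commands:
    - {"dx":-0.0084,"dy":-0.0062,"dz":0,"rx":0,"ry":0,"rz":0,"grip":1}
    - {"dx":-0.0072,"dy":-0.0076,"dz":0,"rx":0,"ry":0,"rz":0,"grip":1}

```text
time: 15.05
eef_pos: [0.5347, -0.0138, 0.2675]
ee_rot: [1.0, -0.001, 0.006, 0.002]
force: [6.2, -7.5, 2.3]
finger_gap: 0.195
```

Emit:
carry_out:
  commands:
    - {"dx":-0.0058,"dy":-0.0087,"dz":0,"rx":0,"ry":0,"rz":0,"grip":1}
    - {"dx":-0.0042,"dy":-0.0096,"dz":0,"rx":0,"ry":0,"rz":0,"grip":1}

```text
time: 15.25
eef_pos: [0.5234, 0.0032, 0.2674]
ee_rot: [1.0, -0.001, 0.005, 0.003]
force: [2.3, -10.1, 4.4]
finger_gap: 0.193
```

Emit:
carry_out:
  commands:
    - {"dx":-0.0024,"dy":-0.0102,"dz":0,"rx":0,"ry":0,"rz":0,"grip":1}
    - {"dx":-0.0006,"dy":-0.0104,"dz":0,"rx":0,"ry":0,"rz":0,"grip":1}

```text
time: 15.45
eef_pos: [0.5184, 0.0233, 0.2674]
ee_rot: [1.0, -0.002, 0.002, 0.003]
force: [-4.2, -8.2, 8.6]
finger_gap: 0.19
```

Emit:
carry_out:
  commands:
    - {"dx":0.0012,"dy":-0.0104,"dz":0,"rx":0,"ry":0,"rz":0,"grip":1}
    - {"dx":0.003,"dy":-0.01,"dz":0,"rx":0,"ry":0,"rz":0,"grip":1}

```text
time: 15.65
eef_pos: [0.5209, 0.045, 0.2673]
ee_rot: [1.0, -0.001, -0.0, 0.002]
force: [-8.3, -7.4, 12.3]
finger_gap: 0.19
```

Emit:
carry_out:
  commands:
    - {"dx":0.0047,"dy":-0.0094,"dz":0,"rx":0,"ry":0,"rz":0,"grip":1}
    - {"dx":0.0062,"dy":-0.0084,"dz":0,"rx":0,"ry":0,"rz":0,"grip":1}

```text
time: 15.85
eef_pos: [0.5314, 0.0649, 0.2674]
ee_rot: [1.0, -0.0, -0.001, 0.0]
force: [-8.6, -4.8, 11.8]
finger_gap: 0.193
```

Emit:
carry_out:
  commands:
    - {"dx":0.0076,"dy":-0.0072,"dz":0,"rx":0,"ry":0,"rz":0,"grip":1}
    - {"dx":0.0087,"dy":-0.0058,"dz":0,"rx":0,"ry":0,"rz":0,"grip":1}

```text
time: 16.05
eef_pos: [0.5479, 0.0792, 0.2674]
ee_rot: [1.0, 0.0, -0.001, -0.0]
force: [-8.6, -3.0, 11.1]
finger_gap: 0.187
```

Run:
```python
from h import *
s=arm.sense();tang(s["eef_pos"],s["force"]);print(s["eef_pos"],s["force"])
```

```text
ang 119.2 turned 328.5 r 0.0614 Fdrag 9.0 Frad 1.6
[0.54786079 0.07924693 0.26737262] [-8.63123923 -3.0138728  11.09075247]
```

Emit:
carry_out:
  commands:
    - {"dx":0.0092,"dy":-0.0044,"dz":0,"rx":0,"ry":0,"rz":0,"grip":1}
    - {"dx":0.01,"dy":-0.0026,"dz":0,"rx":0,"ry":0,"rz":0,"grip":1}

```text
time: 16.25
eef_pos: [0.5672, 0.0865, 0.2674]
ee_rot: [1.0, 0.0, -0.001, -0.0]
force: [-8.4, -3.0, 10.9]
finger_gap: 0.192
```

Emit:
carry_out:
  commands:
    - {"dx":0.0103,"dy":-0.0012,"dz":0,"rx":0,"ry":0,"rz":0,"grip":1}
    - {"dx":0.0104,"dy":0.0006,"dz":0,"rx":0,"ry":0,"rz":0,"grip":1}

```text
time: 16.45
eef_pos: [0.5877, 0.0868, 0.2674]
ee_rot: [1.0, 0.0, -0.001, -0.0]
force: [-9.9, -3.1, 11.3]
finger_gap: 0.191
```

Emit:
carry_out:
  commands:
    - {"dx":0.0102,"dy":0.0022,"dz":0,"rx":0,"ry":0,"rz":0,"grip":1}
    - {"dx":0.0098,"dy":0.0038,"dz":0,"rx":0,"ry":0,"rz":0,"grip":1}

```text
time: 16.65
eef_pos: [0.607, 0.0804, 0.2674]
ee_rot: [1.0, 0.0, -0.002, -0.0]
force: [-13.0, -3.5, 12.3]
finger_gap: 0.19
```

Emit:
carry_out:
  commands:
    - {"dx":0.009,"dy":0.0054,"dz":0,"rx":0,"ry":0,"rz":0,"grip":1}
    - {"dx":0.008,"dy":0.0068,"dz":0,"rx":0,"ry":0,"rz":0,"grip":1}

```text
time: 16.85
eef_pos: [0.6217, 0.0692, 0.2674]
ee_rot: [1.0, 0.0, -0.005, -0.001]
force: [-19.2, -0.3, 15.2]
finger_gap: 0.19
```

Run:
```python
from h import *
s=arm.sense();tang(s["eef_pos"],s["force"]);print(s["eef_pos"],s["force"])
```

```text
ang 44.8 turned 42.9 r 0.0619 Fdrag 13.3 Frad -13.9
[0.62174517 0.06920371 0.26738585] [-19.21237855  -0.3051281   15.18036695]
```

Emit:
carry_out:
  commands:
    - {"dx":0.0025,"dy":0.005,"dz":0,"rx":0,"ry":0,"rz":0,"grip":1}

```text
time: 16.95
eef_pos: [0.6245, 0.066, 0.2674]
ee_rot: [1.0, 0.001, -0.004, -0.003]
force: [-17.8, 4.9, 14.6]
finger_gap: 0.191
```

Emit:
carry_out:
  commands:
    - {"dx":0.0022,"dy":0.0052,"dz":0,"rx":0,"ry":0,"rz":0,"grip":1}

```text
time: 17.05
eef_pos: [0.6266, 0.0633, 0.2674]
ee_rot: [1.0, 0.002, -0.004, -0.004]
force: [-15.8, 6.4, 12.7]
finger_gap: 0.189
```

Emit:
carry_out:
  commands:
    - {"dx":0.002,"dy":0.0054,"dz":0,"rx":0,"ry":0,"rz":0,"grip":1}

```text
time: 17.15
eef_pos: [0.629, 0.0596, 0.2675]
ee_rot: [1.0, 0.002, -0.003, -0.005]
force: [-13.9, 8.9, 12.6]
finger_gap: 0.193
```

Emit:
carry_out:
  commands:
    - {"dx":0.0018,"dy":0.0055,"dz":0,"rx":0,"ry":0,"rz":0,"grip":1}

```text
time: 17.25
eef_pos: [0.6314, 0.0555, 0.2675]
ee_rot: [1.0, 0.003, -0.003, -0.006]
force: [-12.5, 9.4, 11.9]
finger_gap: 0.19
```

Run:
```python
from h import *
s=arm.sense();tang(s["eef_pos"],s["force"])
P=np.array([[.6291,.0594],[.6381,.032],[.6326,.0023],[.6117,-.0223],[.5919,-.0309],[.5709,-.032],[.551,-.026],[.5347,-.0138],[.5234,.0032],[.5184,.0233],[.5209,.045],[.5314,.0649],[.5479,.0792],[.5672,.0865],[.5877,.0868],[.607,.0804]])
x=np.linalg.lstsq(np.c_[2*P,np.ones(len(P))],(P**2).sum(1),rcond=None)[0];print("hub fit",x[:2],np.sqrt(x[2]+x[:2]@x[:2]))
```

```text
ang 29.1 turned 58.6 r 0.0614 Fdrag 14.3 Frad -6.4
hub fit [0.57826902 0.02753033] 0.0600056105408655
```

Emit:
carry_out:
  commands:
    - {"dx":0.0005,"dy":0.0103,"dz":0,"rx":0,"ry":0,"rz":0,"grip":1}
    - {"dx":-0.0013,"dy":0.0105,"dz":0,"rx":0,"ry":0,"rz":0,"grip":1}
    - {"dx":-0.0016,"dy":0.0103,"dz":0,"rx":0,"ry":0,"rz":0,"grip":1}

```text
time: 17.55
eef_pos: [0.6378, 0.0301, 0.2677]
ee_rot: [1.0, 0.006, 0.008, -0.009]
force: [11.4, 15.2, -1.3]
finger_gap: 0.192
```

Emit:
carry_out:
  commands:
    - {"dx":-0.0034,"dy":0.0099,"dz":0,"rx":0,"ry":0,"rz":0,"grip":1}
    - {"dx":-0.0051,"dy":0.0092,"dz":0,"rx":0,"ry":0,"rz":0,"grip":1}
    - {"dx":-0.0066,"dy":0.0081,"dz":0,"rx":0,"ry":0,"rz":0,"grip":1}

```text
time: 17.85
eef_pos: [0.6286, -0.0043, 0.2677]
ee_rot: [1.0, 0.004, 0.015, -0.003]
force: [24.7, 2.6, -9.7]
finger_gap: 0.192
```

Emit:
carry_out:
  commands:
    - {"dx":-0.0079,"dy":0.0069,"dz":0,"rx":0,"ry":0,"rz":0,"grip":1}
    - {"dx":-0.009,"dy":0.0054,"dz":0,"rx":0,"ry":0,"rz":0,"grip":1}

```text
time: 18.05
eef_pos: [0.6105, -0.0227, 0.2676]
ee_rot: [1.0, 0.001, 0.013, 0.001]
force: [20.8, -3.1, -8.4]
finger_gap: 0.193
```

Run:
```python
from h import *
s=arm.sense();C=np.array([.5783,.0275]);tang(s["eef_pos"],s["force"],C);print(s["eef_pos"],s["force"])
```

```text
ang -57.3 turned 145.0 r 0.0597 Fdrag 15.8 Frad 13.8
[ 0.6105054  -0.02272646  0.26764519] [20.804973   -3.09974778 -8.40986135]
```

Emit:
carry_out:
  commands:
    - {"dx":-0.0095,"dy":0.0052,"dz":0,"rx":0,"ry":0,"rz":0,"grip":1}
    - {"dx":-0.01,"dy":0.0034,"dz":0,"rx":0,"ry":0,"rz":0,"grip":1}

```text
time: 18.25
eef_pos: [0.5889, -0.0315, 0.2676]
ee_rot: [1.0, 0.001, 0.011, 0.0]
force: [16.1, -0.1, -4.9]
finger_gap: 0.19
```

Emit:
carry_out:
  commands:
    - {"dx":-0.0105,"dy":-0.0004,"dz":0,"rx":0,"ry":0,"rz":0,"grip":1}
    - {"dx":-0.0102,"dy":-0.0022,"dz":0,"rx":0,"ry":0,"rz":0,"grip":1}

```text
time: 18.45
eef_pos: [0.5675, -0.0315, 0.2676]
ee_rot: [1.0, -0.0, 0.011, 0.002]
force: [15.1, -6.0, -4.9]
finger_gap: 0.19
```

Run:
```python
from h import *
s=arm.sense();C=np.array([.5783,.0275]);tang(s["eef_pos"],s["force"],C);print(s["eef_pos"],s["force"])
```

```text
ang -100.4 turned 188.1 r 0.0600 Fdrag 16.0 Frad 3.2
[ 0.56747569 -0.03146848  0.26756875] [15.14597783 -6.03015857 -4.92904924]
```

Emit:
carry_out:
  commands:
    - {"dx":-0.0094,"dy":-0.0046,"dz":0,"rx":0,"ry":0,"rz":0,"grip":1}
    - {"dx":-0.0085,"dy":-0.0062,"dz":0,"rx":0,"ry":0,"rz":0,"grip":1}

```text
time: 18.65
eef_pos: [0.5482, -0.0243, 0.2675]
ee_rot: [1.0, -0.002, 0.009, 0.004]
force: [11.9, -13.1, -2.6]
finger_gap: 0.189
```

Emit:
carry_out:
  commands:
    - {"dx":-0.0037,"dy":-0.0037,"dz":0,"rx":0,"ry":0,"rz":0,"grip":1}

```text
time: 18.75
eef_pos: [0.5435, -0.0213, 0.2676]
ee_rot: [1.0, -0.002, 0.008, 0.005]
force: [10.4, -14.1, -2.9]
finger_gap: 0.192
```

Emit:
carry_out:
  commands:
    - {"dx":0,"dy":0,"dz":0,"rx":0,"ry":0,"rz":0,"grip":1}

```text
time: 18.85
eef_pos: [0.5429, -0.0209, 0.2675]
ee_rot: [1.0, -0.002, 0.007, 0.004]
force: [8.2, -12.2, -0.5]
finger_gap: 0.19
```

Run:
```python
from h import *
s=arm.sense();C=np.array([.5783,.0275]);tang(s["eef_pos"],s["force"],C);print(s["eef_pos"],s["force"])
```

```text
ang -126.2 turned 213.9 r 0.0600 Fdrag 13.8 Frad 5.0
[ 0.54287799 -0.0208675   0.26752111] [  8.18832902 -12.18046264  -0.51223055]
```

Emit:
carry_out:
  commands:
    - {"dx":-0.0055,"dy":-0.0044,"dz":0,"rx":0,"ry":0,"rz":0,"grip":1}
    - {"dx":0,"dy":0,"dz":0,"rx":0,"ry":0,"rz":0,"grip":1}
    - {"dx":0,"dy":0,"dz":0,"rx":0,"ry":0,"rz":0,"grip":1}

```text
time: 19.15
eef_pos: [0.5375, -0.0165, 0.2675]
ee_rot: [1.0, -0.002, 0.007, 0.004]
force: [8.5, -11.9, -0.1]
finger_gap: 0.188
```

Run:
```python
from h import *
s=arm.sense();C=np.array([.5783,.0275]);tang(s["eef_pos"],s["force"],C);print(s["eef_pos"],s["force"])
```

```text
ang -132.8 turned 220.5 r 0.0600 Fdrag 14.3 Frad 3.0
[ 0.53753186 -0.01647241  0.26749462] [  8.47298776 -11.88932219  -0.09227007]
```

Emit:
carry_out:
  commands:
    - {"dx":0.0029,"dy":0.0027,"dz":0,"rx":0,"ry":0,"rz":0,"grip":1}
    - {"dx":0,"dy":0,"dz":0,"rx":0,"ry":0,"rz":0,"grip":1}
    - {"dx":0,"dy":0,"dz":0,"rx":0,"ry":0,"rz":0,"grip":1}

```text
time: 19.45
eef_pos: [0.5377, -0.0166, 0.2675]
ee_rot: [1.0, -0.001, 0.004, 0.002]
force: [-1.1, -7.2, 5.5]
finger_gap: 0.19
```

Emit:
carry_out:
  commands:
    - {"dx":0,"dy":0,"dz":0,"rx":0,"ry":0,"rz":0,"grip":-0.2}
    - {"dx":0,"dy":0,"dz":0,"rx":0,"ry":0,"rz":0,"grip":-0.2}
    - {"dx":0,"dy":0,"dz":0,"rx":0,"ry":0,"rz":0,"grip":-0.2}
    - {"dx":0,"dy":0,"dz":0,"rx":0,"ry":0,"rz":0,"grip":-0.2}
    - {"dx":0,"dy":0,"dz":-0.015,"rx":0,"ry":0,"rz":0,"grip":-0.2}
    - {"dx":0,"dy":0,"dz":-0.04,"rx":0,"ry":0,"rz":0,"grip":-0.2}
    - {"dx":0,"dy":0,"dz":-0.04,"rx":0,"ry":0,"rz":0,"grip":-0.2}
    - {"dx":0,"dy":0,"dz":-0.04,"rx":0,"ry":0,"rz":0,"grip":-0.2}
    - {"dx":-0.04,"dy":0,"dz":0,"rx":0,"ry":0,"rz":0,"grip":-0.2}
    - {"dx":-0.04,"dy":0,"dz":0,"rx":0,"ry":0,"rz":0,"grip":-0.2}
    - {"dx":-0.03,"dy":0,"dz":0,"rx":0,"ry":0,"rz":0,"grip":-0.2}
    - {"dx":0,"dy":0,"dz":0,"rx":0,"ry":0,"rz":0,"grip":-0.2}

```text
time: 20.65
eef_pos: [0.4232, -0.0121, 0.4003]
ee_rot: [1.0, 0.001, 0.002, -0.002]
force: [0.4, -0.4, 0.3]
finger_gap: 0.598
```

Run:
```python
from h import *
for n in("scene","top"): cv2.imwrite(f"pics/{n}6.png",arm.capture(n)[:,:,::-1])
a=cv2.imread("pics/scene6.png")[130:280,255:395];b=cv2.imread("pics/top6.png")[160:280,270:400]
a=cv2.resize(a,(400,429),interpolation=3);b=cv2.resize(b,(400,369),interpolation=3)
b=cv2.copyMakeBorder(b,0,60,0,0,0);cv2.imwrite("pics/f6.png",np.hstack([a,b]))
m=arm.camera_model("top")
print("released knob pred (top crop px x400/130):",end="")
R=np.array(m["R"]);t=np.array(m["t"]);K=np.array(m["mtx"])
for p in([.5375,-.0165,.299],):
    q=R@p+t;s=q[:2]/q[2];s=s*(1+m["k1"]*(s@s));print((K[0,0]*s+K[:2,2]-[270,160])*400/130)
```

```text
released knob pred (top crop px x400/130):[199.48587608 199.90894805]
```

View pics/f6.png

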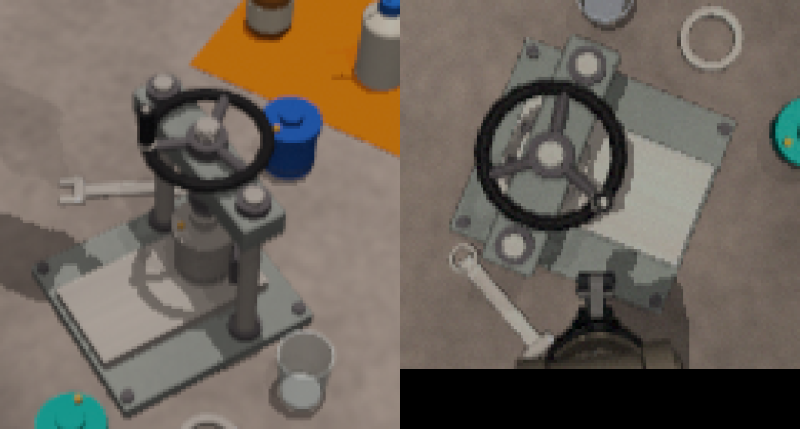

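The wheel stayed where I left it: the knob is at (203,203) in the top crop, against a predicted (199,200). The cell is upright under the ram, the bystanders haven't moved and the arm is clear.

```bash
python3 -c "
from cell import arm
print(arm.sense()['force'],arm.hand_in())"
```

```text
the job is handed in; nothing more can be done
[0.50566614 0.19542743 0.00537177] None
```

I slid the cell home into the V stop, wound the handwheel to half a turn past contact, let go and handed the job in at about 21 s. No verdict was reported.

- **Seating the cell:** I pushed it with both fingertips, the gripper leaned back 40°. Sliding took about 5 N. It stopped in the V, and I pressed to at most about 17 N to seat it. The picture afterwards showed it upright and about 2 mm or less from the expected place.
- **Finding contact:** the drag at the knob stayed at 9–10 N, then rose to about 14–15 N some 1.1 turns after the start, which marks contact.
- **Half turn more:** I stopped 177–188° past contact. The spread is because the force reading places contact only to within about 10°. Drag reached 16–17 N near the end, close to the 17.3 N expected at half a turn.
- **After letting go:** the wheel stayed put, with the knob within about 2 mm of where I released it. The wrist force read about zero, and the things in view beside the press had not moved.

**Disagreement and limits:** the knob's circle put the hub about 2 mm from my camera estimate, so I used the circle for the wheel angles. I could not measure the clamping force directly, and the cell's final position rests on its stop in the V plus that one picture.

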